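# Test the igniter, refit the gas tap knob and hold it pressed in

## Task

The small gas hob on the shop's tasting counter has been cleaned and its control knob is still off. Before there can be any gas, try the igniter: push its button right down to its stop and let it spring back; only then pick up the knob, turn it so that its flat matches the flat of the bare tap spindle, push it fully home on the spindle and press it on down until the spindle is at its stop. Finish while still holding the knob pressed right in, as for lighting the burner, and leave everything else on the counter where it stands.

Things in the scene. Friction and masses are not known exactly. Their poses are not given: they have to be found in the camera images.
- hob: Fixed single-burner gas hob: 340 (x) x 280 (y) mm steel deck, its top 75 mm above the counter. Origin on the counter under the deck's centre; x from the controls to the burner, z up. A 200 mm square pan support, its top 35 mm above the deck, is centred 50 mm along +x. On the front strip, 125 mm along -x, stand the igniter button (y = +65 mm) and the bare tap spindle (y = -65 mm).
- igniter_top (a point): Centre of the top face of the igniter's spring button: grey upright plunger, 18 mm diameter, rising 14 mm above the deck out of a black bezel (29 mm diameter, 4 mm high). Moves with the button.
- igniter (a joint): Travel of the igniter button, m: 0 = up, 0.008 = down at its stop. Spring: about 1.5 N to start it, 5 N at the stop; springs back when let go.
- spindle_tip (a point): Top centre of the bare brass tap spindle: upright D-shaft, 12 mm diameter, 7.5 mm over the flat (1.5 mm from the axis), tip chamfered, 25 mm above the deck. This point's x axis points squarely out of the flat, towards the burner and the printed 'off' dot 33 mm from the axis (a widening printed arc marks the flame); z up. It does not turn, and moves down as the spindle is pressed.
- tap_spindle (a joint): Travel of the tap spindle into the hob, m: 0 = out, 0.007 = pressed in at its stop. Spring: 2.5 N to start it, 6 N at the stop; comes out again when let go.
- knob: Loose black control knob, about 50 g, lying right way up on the counter, left or right of the hob. Round skirt 50 mm diameter, 17 mm high, with an upright bar grip on it 14 mm wide (y), 48 mm long (x), from 17 to 37 mm above the underside; the bar's pointed end with a white line is the pointer. Origin at the underside's centre; z up, x along the bar towards the pointer.
- knob_seat (a point): Centre of the inner end of the knob's D-bore, 14 mm above the underside: meets the spindle's tip when fully home. Bore 13 mm diameter, flat 2 mm from the axis on the pointer's side, mouth flared by about 2 mm over the first 2.5 mm. Knob and spindle x axes point the same way when it fits. Fully home the underside is 11 mm above the deck, 4 mm with the spindle at its stop.
- knob_pointer (a point): The pointer's end on the knob's bar grip, 24.5 mm along the knob's x from its axis, 30 mm above its underside. It points at the hob's printed dot when the knob fits.
- jar_lid: Loose steel jar lid, plain flat disc 62 mm diameter, 13 mm high; to be left alone. Origin under its centre.
- jar: Glass jar of preserves, 68 mm diameter, 100 mm high; to be left alone. Origin under its centre.
- sauce_bottle: Dark sauce bottle, 64 mm diameter, 210 mm high; to be left alone. Origin under its centre.
- tea_tin: Steel tea tin, 76 mm diameter, 110 mm high; to be left alone. Origin under its centre.
- bowl: Terracotta bowl, 140 mm diameter, 50 mm high; to be left alone. Origin under its centre.
- brush: Cleaning brush lying at the back right, 140 mm long along its x; to be left alone.
Mind the look-alikes: they are no part of the job. There is more than one size of the knob; the job needs the largest.

How it is judged (in metres and radians):
On the way, in this order (a step that is already met when the one before it is completed fails the run):
1. the igniter button is pushed down to its stop (value of joint igniter above 0.0068 m), for 0.1 s.
2. the igniter button is let up again (value of joint igniter below 0.001 m), for 0.1 s.
3. the knob is picked up (height (world z) of knob above 0.04 m and contact force between the fingers and knob above 0.3 N), for 0.2 s.
4. the knob is fully home on the spindle, flat to flat (distance between knob_seat and spindle_tip below 0.004 m and angle between the x axis of knob and the x axis of spindle_tip, either way round below 0.35 rad and x of knob_pointer in the frame of spindle_tip above 0.018 m and angle between knob's own z axis and vertical below 0.15 rad), for 0.1 s.
At the end, for the whole second after the job is handed in: The knob is fully home on the spindle (bore end within 4 mm of the spindle's tip, upright, pointer towards the dot), the spindle is pressed in by more than 5.5 of its 7 mm, the igniter button is up, and the gripper is still on the knob with more than 2 N, at rest, through the last second (all of step 4 and value of joint tap_spindle above 0.0055 m and value of joint igniter below 0.001 m and contact force between the fingers and knob above 2 N and linear speed of knob below 0.02 m/s); the arm keeps its last pose, push and grip.
It fails at once if one of the other things on the counter is shifted by more than 25 mm (distance of any of jar_lid, jar, sauce_bottle, tea_tin, bowl, brush from where it was at the start of the episode above 0.025 m).
It also fails if it takes over 48 s, if anything falls off the work surface, if the arm or the gripper's body presses on something with over 40 N, if the wrist force passes 120 N, or if a joint passes its speed limit or range.

## Robot

A 6-joint arm with a two-finger parallel gripper is mounted at the origin on the work surface. World frame = base frame: x ahead of the robot, y to its left, z up, the work surface at z = 0. Lengths are in mm, angles in rad, forces in N, time in s.
With the tool pointing down it reaches from about 350 to 775 mm from the base axis. Payload 7.3 kg.
Tool frame: the origin (TCP) lies on the centre line of the jaws, within the pads' length; the fingertips stand 17 mm ahead of it and the grasp point (between the pads) lies 2 mm behind it; z points along the fingers, y is the line along which they close (so a half turn about z gives the same grasp; the last joint's range is limited). The gripper opens to 92 mm and grips with 3 to 60 N. Pads are 19 mm wide; open, the fingers measure 130 mm over their backs; the gripper's body (75 mm by 190 mm) begins 47 mm behind the grasp point.
Start: joints at [0.981, 0.342, 1.524, -0, 1.275, -0.146], TCP at [225.41, 474.166, 243.741] pointing down, gripper open.
Joint ranges: [-2.53, 2.53], [-0.77, 2.02], [0.04, 2.7], [-1, 4.14], [0.28, 2.66], [-3.11, 3.11]. Speed limits (rad/s): [2.57, 2.57, 3.14, 3.14, 3.14, 3.14].

## Interface

Orientations are given as [roll, pitch, yaw] about the fixed x, y, z axes, in that order (R = Rz(yaw) Ry(pitch) Rx(roll)).
In Python, from plant import bot gives the robot as it stands. The module is installed in compiled form; this text tells all that it offers.
- The arm moves only by the shell command python3 -m pendant 'ROWS'. ROWS is JSON, a list of rows, each a list of 3 entries, a list of its own where there are three numbers: the shift along the world's x, y, z as a fraction of full scale, then the turn, a rotation vector about the world's x, y, z as a fraction of full scale, then the opening, from -1 (shut) to 1 (fully open), so that 0 is half open. In form: [[[tx, ty, tz], [rx, ry, rz], claw], ...]. A call has exactly 10 rows; each row shifts and turns the commanded pose from where the row before left it; what a row does not reach is not made up. Full scale, the value 1, is 30 mm for a shift and 0.12 rad for a turn. A row lasts 1/12 s, in which the tool goes at most 41.7 mm and 7.16 degrees, less where a joint would pass 70% of its speed; a pose out of reach is approached as far as the arm can. A call with a number of a shift or a turn outside -1 to 1 is refused whole. A call with a gripper value outside its range is refused whole. The fingers move at their own pace and stop on an object; the grip force is fixed at half the most. Time passes only in rows, so rows that do not move let the fingers close, or fill a call up. It gives the time, the measured TCP pose, the force, the opening and the grip force at its end, in the units of the state.
- bot.get_obs(): the state, without advancing time (a new reading comes with each control period).
- bot.capture(name): name is "scene" or "top"; returns the picture (384x512x3 uint8, blue, green, red); there is no depth.
- bot.camera_params(name): a dict with "fovy" (degrees; the focal length in pixels is half the picture's height over the tangent of half this angle, whatever the lens; pixels are square), "cx", "cy" (the principal point, pixels), "camera_from_world" (4x4, takes a point from world to camera coordinates). Camera axes: x right, y down, z forward; pixel columns grow to the right and rows downward; lengths in mm; the calibration is good to about 2 mm. A picture is of the moment at which its call begins. camera_params takes no time and is no camera call.
- bot.close_job(): hands the job in; it is judged then, once.
The state is a dict: "time": time; "joint_positions": joint angles; "dq": joint speeds; "tau": joint torques, N m; "tool_pos": TCP position; "tcp_rot": TCP orientation; "contact_force": force on the tool from outside, world axes, zero at the start; "moment": the same for the moment, N m; "grip_width": finger opening in mm; "finger_force": force on a finger pad.
Only numpy, scipy, OpenCV 4.12 (cv2) and the standard library are available. Lean on these libraries where they do the work, as an engineer would, in place of code of your own. Each camera call takes 0.05 s, during which the arm holds its last target. There are 200 camera calls.

## Working session

There is one attempt and no reset: what is moved stays moved. The work goes in short steps, Python scripts to look and compute and a shell command to move; the robot and the scene stay as the last step left them, time stands still between calls to the robot, and variables do not carry over. Pictures are saved under pics/ and viewed, at most 10 in all, crops included, and the job is handed in when it is done.

```bash
mkdir -p pics; python3 - <<'E'
from plant import bot
import cv2
for n in("scene","top"):
    cv2.imwrite(f"pics/{n}0.png",bot.capture(n)); p=bot.camera_params(n); print(n,p)
o=bot.get_obs();print(o)
E
```

```text
scene {'fovy': 54.64031076904641, 'cx': 255.88337321938062, 'cy': 190.55156620370448, 'camera_from_world': array([[-2.83165630e-01,  9.58913859e-01, -1.73619171e-02,
         8.09740192e+01],
       [ 6.85220285e-01,  1.89611986e-01, -7.03221484e-01,
        -2.98144605e+02],
       [-6.71036800e-01, -2.11024892e-01, -7.10758826e-01,
         1.77563232e+03],
       [ 0.00000000e+00,  0.00000000e+00,  0.00000000e+00,
         1.00000000e+00]])}
top {'fovy': 56.66235698254039, 'cx': 254.74135660164595, 'cy': 189.01957015109883, 'camera_from_world': array([[-2.21840491e-02, -9.99704480e-01, -9.94087496e-03,
         6.88956669e+01],
       [-9.93890465e-01,  2.31281737e-02, -1.07920485e-01,
         5.10688964e+02],
       [ 1.08118506e-01,  7.48602751e-03, -9.94109827e-01,
         1.11002452e+03],
       [ 0.00000000e+00,  0.00000000e+00,  0.00000000e+00,
         1.00000000e+00]])}
{'time': 0.1, 'joint_positions': array([ 9.81010415e-01,  3.42653410e-01,  1.52489003e+00,  4.10817864e-05,
        1.27543002e+00, -1.45989997e-01]), 'dq': array([ 0.00079449, -0.00019829, -0.00311114,  0.00079248, -0.00011992,
        0.00032996]), 'tau': array([ 1.92071093e-03, -4.32002628e+01, -2.44696069e+01,  7.20050535e-02,
        5.25848055e-02, -6.03579701e-05]), 'tool_pos': array([225.19667562, 473.87941733, 243.1252504 ]), 'tcp_rot': array([-3.14023225e+00, -2.39736952e-04,  2.69778459e+00]), 'contact_force': array([-0.68652131, -0.87134308, -0.75014218]), 'moment': array([ 0.00604209, -0.00919356, -0.00341272]), 'finger_force': 0.0, 'grip_width': 91.73384719024351}
```

View pics/top0.png

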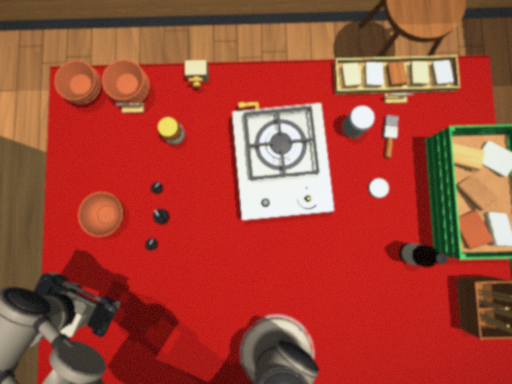

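View pics/scene0.png

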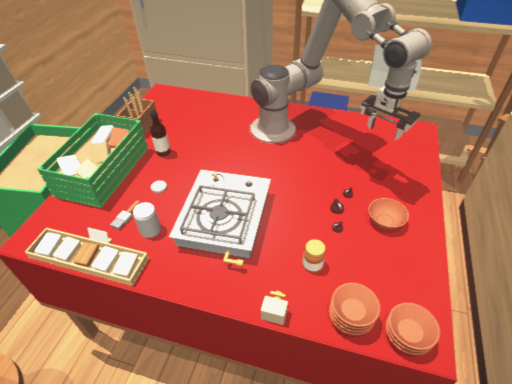

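Top view: three dark knobs at (157,187), (161,216) and (151,244). The middle one looks largest. The igniter is at about (265,203) and the spindle, with its printed arc and dot, at about (308,198). The jar lid is at (379,188). I'll check these in one close crop.

```bash
cat > h.py <<'E'
import numpy as np,cv2
from plant import bot
def cam(n):
    p=bot.camera_params(n);M=np.array(p["camera_from_world"]);f=192/np.tan(np.radians(p["fovy"])/2)
    return M,f,p["cx"],p["cy"]
def proj(n,P):
    M,f,cx,cy=cam(n);c=M[:3,:3]@np.array(P,float)+M[:3,3];return np.array([cx+f*c[0]/c[2],cy+f*c[1]/c[2]])
def back(n,u,v,z):
    M,f,cx,cy=cam(n);R=M[:3,:3];o=-R.T@M[:3,3];d=R.T@np.array([(u-cx)/f,(v-cy)/f,1]);return o+d*(z-o[2])/d[2]
E
python3 - <<'E'
from h import *
t=np.mean([bot.capture("top").astype(float) for _ in range(4)],0).astype(np.uint8)
s=np.mean([bot.capture("scene").astype(float) for _ in range(4)],0).astype(np.uint8)
cv2.imwrite("pics/t_avg.png",t);cv2.imwrite("pics/s_avg.png",s)
def crop(i,x,y,w,h): return cv2.resize(i[y:y+h,x:x+w],(400,300),interpolation=cv2.INTER_CUBIC)
a=np.hstack([crop(t,115,175,100,75),crop(t,230,160,100,75)])
b=np.hstack([crop(s,310,175,60,45),crop(s,200,165,80,60)])
cv2.imwrite("pics/crop1.png",np.vstack([a,b]))
# dark blobs of the knobs in top
m=((t.max(2)<75)*255).astype(np.uint8)[175:260,130:190]
n,l,st,c=cv2.connectedComponentsWithStats(m)
for i in range(1,n):
    if st[i,4]>15: 
        u=c[i]+[130,175];print(st[i],u,back("top",*u,15))
E
```

```text
[22  9 10  9 62] [156.51612903 188.51612903] [522.58370721 375.68057171  15.        ]
[ 24  35  14  13 133] [161.18045113 216.47368421] [431.80142882 359.95992365  15.        ]
[16 65 11  9 67] [151.20895522 244.64179104] [342.92002313 391.26166298  15.        ]
```

View pics/crop1.png

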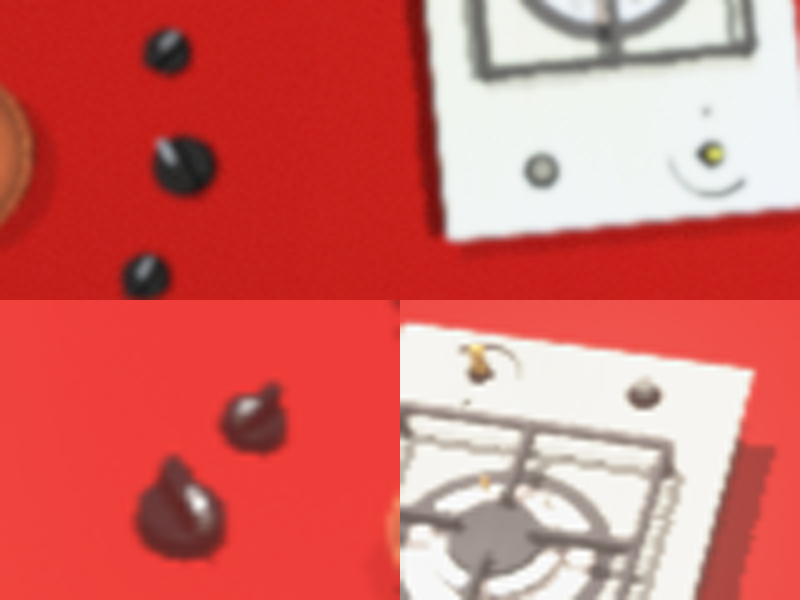

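Confirmed: the largest knob is the middle one (top view (161,216)), with its pointer up and to the left. The other two are the smaller look-alikes. The igniter is the grey disc on the left, and the spindle is the yellow tip with the dot towards the burner and the arc below.

```bash
cat > fit.py <<'E'
from h import *
from scipy.optimize import minimize
def Rz(a): return np.array([[np.cos(a),-np.sin(a),0],[np.sin(a),np.cos(a),0],[0,0,1]])
S=8
def render(n,hulls,box):
    x,y,w,h=box;im=np.zeros((h*S,w*S),np.uint8)
    for H in hulls:
        p=np.array([proj(n,q) for q in H]);p=((p+.5-[x,y])*S*16-8).astype(np.float32)
        cv2.fillConvexPoly(im,np.round(cv2.convexHull(p)).astype(np.int32),255,shift=4)
    return cv2.GaussianBlur(cv2.resize(im,(w,h),interpolation=cv2.INTER_AREA).astype(float)/255,(0,0),.6)
def circ(r,z): return [[r*np.cos(a),r*np.sin(a),z] for a in np.linspace(0,2*np.pi,32,endpoint=False)]
def box3(x0,x1,y0,y1,z0,z1): return [[a,b,c] for a in(x0,x1) for b in(y0,y1) for c in(z0,z1)]
def fit(imgs,alpha,hullf,x0,half,step):
    boxes={};
    for n in imgs:
        c=proj(n,hullf(x0)[0][0]);boxes[n]=(int(c[0])-half[n],int(c[1])-half[n],2*half[n],2*half[n])
    A={n:alpha(imgs[n][b[1]:b[1]+b[3],b[0]:b[0]+b[2]].astype(float)) for n,b in boxes.items()}
    cost=lambda p:sum(((A[n]-render(n,hullf(p),boxes[n]))**2).sum() for n in imgs)
    sim=np.vstack([x0]+[np.array(x0)+np.eye(len(x0))[i]*step[i] for i in range(len(x0))])
    r=minimize(cost,x0,method="Nelder-Mead",options=dict(initial_simplex=sim,xatol=.01,fatol=1e-3))
    return r.x,r.fun,cost(x0)
E
cat > m1.py <<'E'
from fit import *
T,Sx=cv2.imread("pics/t_avg.png"),cv2.imread("pics/s_avg.png")
def red(a):
    d=a[...,2]-a[...,1];return np.clip(1-d/np.percentile(d,85),0,1)
def knob(p):
    f=lambda H:(np.array(H)@Rz(p[2]).T+[p[0],p[1],0])
    return [f(circ(25,0)+circ(25,17)),f(box3(-24,16,-7,7,17,37)+[[24.5,0,17],[24.5,0,37]])]
for ims in({"top":T},{"scene":Sx},{"top":T,"scene":Sx}):
  best=min((fit(ims,red,knob,[432,360,a],{"top":15,"scene":15},[5,5,.4]) for a in(.0,.8,1.6,-.8)),key=lambda r:r[1])
  print("knob",list(ims),best)
# hob deck
def deck(p):
    return [np.array(box3(-170,170,-140,140,0,75))@Rz(p[2]).T+[p[0],p[1],0]]
c=back("top",265,203,89)[:2];s=back("top",408/1*0+(230+ (712-400)/4),160+153/4,100)[:2]
print("ign,sp",c,s,np.linalg.norm(c-s))
d=s-c;yaw=np.arctan2(d[1],d[0])+np.pi/2;ctr=(c+s)/2+125*np.array([np.cos(yaw),np.sin(yaw)])
print("guess",ctr,yaw)
def hob(a):
    d=a[...,2]-a[...,1];return (d<100).astype(float)
for ims in({"top":T},{"scene":Sx},{"top":T,"scene":Sx}):
  print("hob",list(ims),fit(ims,hob,lambda p:deck(p),[*ctr,yaw],{"top":80,"scene":75},[6,6,.04]))
E
python3 m1.py
```

```text
Traceback (most recent call last):
  File "m1.py", line 9, in <module>
    best=min((fit(ims,red,knob,[432,360,a],{"top":15,"scene":15},[5,5,.4]) for a in(.0,.8,1.6,-.8)),key=lambda r:r[1])
  File "m1.py", line 9, in <genexpr>
    best=min((fit(ims,red,knob,[432,360,a],{"top":15,"scene":15},[5,5,.4]) for a in(.0,.8,1.6,-.8)),key=lambda r:r[1])
              ~~~^^^^^^^^^^^^^^^^^^^^^^^^^^^^^^^^^^^^^^^^^^^^^^^^^^^^^^^^^
  File "fit.py", line 20, in fit
    r=minimize(cost,x0,method="Nelder-Mead",options=dict(initial_simplex=sim,xatol=.01,fatol=1e-3))
  File "fit.py", line 18, in <lambda>
    cost=lambda p:sum(((A[n]-render(n,hullf(p),boxes[n]))**2).sum() for n in imgs)
                  ~~~^^^^^^^^^^^^^^^^^^^^^^^^^^^^^^^^^^^^^^^^^^^^^^^^^^^^^^^^^^^^^
  File "fit.py", line 18, in <genexpr>
    cost=lambda p:sum(((A[n]-render(n,hullf(p),boxes[n]))**2).sum() for n in imgs)
                             ~~~~~~^^^^^^^^^^^^^^^^^^^^^
  File "fit.py", line 8, in render
    p=np.array([proj(n,q) for q in H]);p=((p+.5-[x,y])*S*16-8).astype(np.float32)
                ~~~~^^^^^
  File "h.py", line 7, in proj
    M,f,cx,cy=cam(n);c=M[:3,:3]@np.array(P,float)+M[:3,3];return np.array([cx+f*c[0]/c[2],cy+f*c[1]/c[2]])
              ~~~^^^
  File "h.py", line 4, in cam
    p=bot.camera_params(n);M=np.array(p["camera_from_world"]);f=192/np.tan(np.radians(p["fovy"])/2)
ValueError: time passes only in moves, steps and waits
```

```bash
sed -i 's/^def cam/import functools\n@functools.lru_cache(None)\ndef cam/' h.py; sed -i 's/c=proj(n,hullf(x0)\[0\]\[0\])/c=proj(n,np.mean(hullf(x0)[0],0))/' fit.py; time python3 m1.py
```

```text
knob ['top'] (array([433.361336  , 363.53814168,   0.53081306]), np.float64(4.87143078779985), np.float64(14.646340251185332))
knob ['scene'] (array([436.38196448, 361.87044063,   0.51814667]), np.float64(41.07315272536081), np.float64(51.60515584630348))
knob ['top', 'scene'] (array([434.03199486, 362.91415399,   0.60024058]), np.float64(48.23816131209699), np.float64(60.98767567543927))
ign,sp [462.45668209  26.88597753] [ 472.94325021 -101.29450535] 128.6087256056856
guess [592.28373979 -27.01194602] 0.08162916647156582
hob ['top'] (array([ 5.95790517e+02, -2.68599605e+01,  6.62173705e-02]), np.float64(1336.1738285346219), np.float64(1398.1135471784723))
hob ['scene'] (array([ 5.91055766e+02, -3.06806982e+01,  6.81176219e-02]), np.float64(1345.6217065133615), np.float64(1407.3569674272171))
hob ['top', 'scene'] (array([ 5.95187325e+02, -2.90605711e+01,  6.74587201e-02]), np.float64(2707.8898840952206), np.float64(2805.4705146056895))
real	0m5.528s
user	0m5.366s
sys	0m0.142s
```

```bash
python3 -m pendant '[[[0.4,-0.745,0],[0,0,0.425],-1],[[0.4,-0.745,0],[0,0,0.425],-1],[[0.4,-0.745,0],[0,0,0.425],-1],[[0.4,-0.745,0],[0,0,0.425],-1],[[0.4,-0.745,0],[0,0,0.425],-1],[[0.4,-0.745,0],[0,0,0.425],-1],[[0.4,-0.745,0],[0,0,0.425],-1],[[0.4,-0.745,0],[0,0,0.425],-1],[[0.4,-0.745,0],[0,0,0.425],-1],[[0.4,-0.745,0],[0,0,0.425],-1]]'
cat > m2.py <<'E'
from fit import *
from scipy.optimize import least_squares
T,Sx=cv2.imread("pics/t_avg.png").astype(float),cv2.imread("pics/s_avg.png").astype(float)
def cen(im,u,r,w):
    x,y=np.round(u).astype(int);a=im[y-r:y+r+1,x-r:x+r+1];W=w(a);Y,X=np.mgrid[y-r:y+r+1,x-r:x+r+1]
    return np.array([(W*X).sum(),(W*Y).sum()])/W.sum()
yel=lambda a:np.clip(a[...,2]-a[...,0]-25,0,None); dark=lambda a:np.clip(205-a.max(2),0,None)
sp={"top":cen(T,(308,198.3),4,yel),"scene":cen(Sx,(216,178),5,yel)}
ig={"top":cen(T,(265.3,202.5),5,dark),"scene":cen(Sx,(248.8,184),5,dark)}
for nm,o,zz in(("sp",sp,(100,92)),("ig",ig,(86,84))):
    for i,n in enumerate(("top","scene")): print(nm,n,o[n],back(n,*o[n],zz[i]))
E
python3 m2.py
```

```text
time: 1.33
tool_pos: [345.8, 249.6, 243.9]
tcp_rot: [3.141, 0.0, -3.073]
contact_force: [0.6, -0.6, 1.1]
grip_width: 29.3
finger_force: 0.0
sp top [308.06605223 198.07834101] [ 473.45142662 -101.510618    100.        ]
sp scene [215.1104503 176.3653356] [ 479.35081948 -102.55797042   92.        ]
ig top [264.87037568 202.50043017] [464.18115843  27.1775481   86.        ]
ig scene [248.4034761  184.18187461] [478.49374795  29.2313543   84.        ]
```

```bash
python3 -m pendant '[[[0.4,-0.74,0],[0,0,0],-1],[[0.4,-0.74,0],[0,0,0],-1],[[0.4,-0.74,0],[0,0,0],-1],[[0.4,-0.74,0],[0,0,0],-1],[[0.4,-0.74,-0.5],[0,0,0],-1],[[0.4,-0.74,-0.5],[0,0,0],-1],[[0.4,-0.74,-0.5],[0,0,0],-1],[[0.4,-0.74,-0.5],[0,0,0],-1],[[0.4,-0.74,-0.5],[0,0,0],-1],[[0.35,-0.74,-0.5],[0,0,0],-1]]'
python3 -m pendant '[[[0,0,-0.6],[0,0,0],-1],[[0,0,-0.4],[0,0,0],-1],[[0,0,0],[0,0,0],-1],[[0,0,0],[0,0,0],-1],[[0,0,0],[0,0,0],-1],[[0,0,0],[0,0,0],-1],[[0,0,0],[0,0,0],-1],[[0,0,0],[0,0,0],-1],[[0,0,0],[0,0,0],-1],[[0,0,0],[0,0,0],-1]]'
python3 - <<'E'
from h import *
t,s=bot.capture("top"),bot.capture("scene")
def crop(i,x,y,w,h): return cv2.resize(i[y:y+h,x:x+w],(400,300),interpolation=cv2.INTER_CUBIC)
cv2.imwrite("pics/ig.png",np.hstack([crop(t,220,150,120,90),crop(s,210,140,80,60)]))
print(bot.get_obs()["tool_pos"])
E
```

```text
time: 2.17
tool_pos: [464.6, 27.4, 153.2]
tcp_rot: [3.142, 0.001, -3.076]
contact_force: [0.2, 0.9, -0.7]
grip_width: 0.5
finger_force: 0.0
time: 3.0
tool_pos: [464.0, 28.8, 124.0]
tcp_rot: [-3.142, 0.001, -3.075]
contact_force: [-0.4, 0.7, -0.0]
grip_width: 0.3
finger_force: 0.0
[463.91247221  28.70221443 123.84415613]
```

View pics/ig.png

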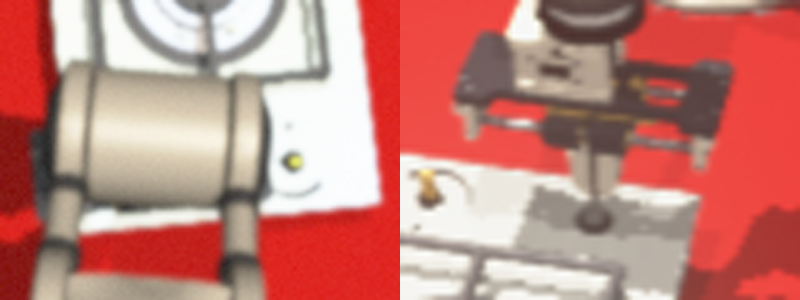

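The fingers stand just above the button in the scene view (crop about (590,215)). I'll press to TCP z ≈ 97 in small steps.

```bash
python3 -m pendant '[[[0,0,-0.3],[0,0,0],-1],[[0,0,-0.2],[0,0,0],-1],[[0,0,-0.1],[0,0,0],-1],[[0,0,-0.1],[0,0,0],-1],[[0,0,-0.05],[0,0,0],-1],[[0,0,0],[0,0,0],-1],[[0,0,0],[0,0,0],-1],[[0,0,0],[0,0,0],-1],[[0,0,0],[0,0,0],-1],[[0,0,0],[0,0,0],-1]]'
```

```text
time: 3.93
tool_pos: [463.8, 28.7, 101.4]
tcp_rot: [3.142, 0.0, -3.075]
contact_force: [-3.3, -0.2, 3.2]
grip_width: 0.3
finger_force: 1.7
```

```bash
python3 -m pendant '[[[0,0,-0.05],[0,0,0],-1],[[0,0,-0.05],[0,0,0],-1],[[0,0,-0.05],[0,0,0],-1],[[0,0,0],[0,0,0],-1],[[0,0,0],[0,0,0],-1],[[0,0,0],[0,0,0],-1],[[0,0,0],[0,0,0],-1],[[0,0,0],[0,0,0],-1],[[0,0,0],[0,0,0],-1],[[0,0,0],[0,0,0],-1]]'
```

```text
time: 4.77
tool_pos: [464.1, 28.7, 97.9]
tcp_rot: [-3.141, 0.001, -3.075]
contact_force: [-6.8, -0.2, 17.3]
grip_width: 0.4
finger_force: 8.8
```

Button hit its stop (force jumped to 17 N). Next I let it up and travel to the knob.

```bash
python3 -m pendant '[[[0,0,0.5],[0,0,0],-1],[[0,0,0.5],[0,0,0],-1],[[0,0,0.5],[0,0,0],-1],[[-0.1,0.5,0.3],[0,0,0.5],0],[[-0.1,0.95,0],[0,0,0.5],0],[[-0.1,0.95,0],[0,0,0.5],0],[[-0.1,0.95,0],[0,0,0.5],0],[[-0.1,0.95,0],[0,0,0.5],0],[[-0.1,0.95,0],[0,0,0.5],0],[[-0.1,0.95,0],[0,0,0.5],0]]'
python3 -m pendant '[[[-0.1,0.95,0],[0,0,0.36],0],[[-0.1,0.95,0],[0,0,0],0],[[-0.1,0.95,0],[0,0,0],0],[[-0.1,0.95,0],[0,0,0],0],[[0,0.95,0],[0,0,0],0],[[0,0,-0.5],[0,0,0],0],[[0,0,-0.5],[0,0,0],0],[[0,0,-0.5],[0,0,0],0],[[0,0,0],[0,0,0],0],[[0,0,0],[0,0,0],0]]'
```

```text
time: 5.6
tool_pos: [443.1, 216.2, 150.5]
tcp_rot: [-3.142, 0.001, -2.653]
contact_force: [0.0, 0.2, 0.7]
grip_width: 42.4
finger_force: 0.0
time: 6.43
tool_pos: [430.8, 357.1, 105.0]
tcp_rot: [3.141, -0.001, -2.612]
contact_force: [0.2, -0.4, -0.2]
grip_width: 46.1
finger_force: 0.0
```

```bash
python3 -m pendant '[[[0.09,0.21,-0.3],[0,0,0],0],[[0,0,-0.5],[0,0,0],0],[[0,0,-0.3],[0,0,0],0],[[0,0,-0.2],[0,0,0],0],[[0,0,0],[0,0,0],0],[[0,0,0],[0,0,0],0],[[0,0,0],[0,0,0],0],[[0,0,0],[0,0,0],0],[[0,0,0],[0,0,0],0],[[0,0,0],[0,0,0],0]]'
python3 - <<'E'
from h import *
t,s=bot.capture("top"),bot.capture("scene")
def crop(i,x,y,w,h): return cv2.resize(i[y:y+h,x:x+w],(400,300),interpolation=cv2.INTER_CUBIC)
cv2.imwrite("pics/kn.png",np.hstack([crop(t,110,165,120,90),crop(s,300,160,80,60)]))
E
```

```text
time: 7.27
tool_pos: [433.8, 363.6, 67.2]
tcp_rot: [3.141, 0.001, -2.612]
contact_force: [-0.3, -0.1, 0.5]
grip_width: 46.1
finger_force: 0.0
```

View pics/kn.png

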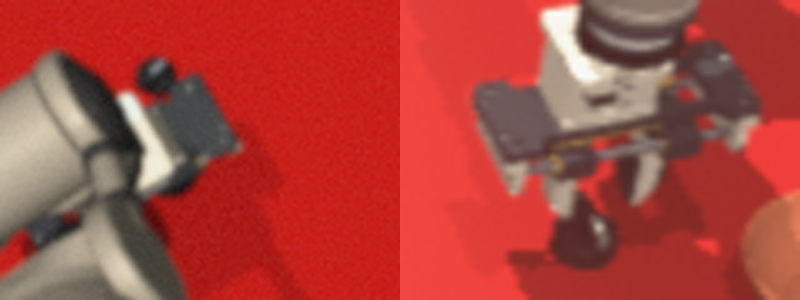

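Fingers straddle the large knob's bar (scene crop about (585,240)). Go down and grip.

```bash
python3 -m pendant '[[[0,0,-0.3],[0,0,0],0],[[0,0,-0.3],[0,0,0],0],[[0,0,-0.2],[0,0,0],0],[[0,0,-0.17],[0,0,0],0],[[0,0,0],[0,0,0],0],[[0,0,0],[0,0,0],-1],[[0,0,0],[0,0,0],-1],[[0,0,0],[0,0,0],-1],[[0,0,0],[0,0,0],-1],[[0,0,0],[0,0,0],-1]]'
python3 -m pendant '[[[0,0,0],[0,0,0],-1],[[0,0,0],[0,0,0],-1],[[0,0,0.2],[0,0,0],-1],[[0,0,0.5],[0,0,0],-1],[[0,0,1],[0,0,0],-1],[[0,0,1],[0,0,0],-1],[[0,0,1],[0,0,0],-1],[[0,0,1],[0,0,0],-1],[[0,0,0],[0,0,0],-1],[[0,0,0],[0,0,0],-1]]'
```

```text
time: 8.2
tool_pos: [433.8, 363.5, 38.0]
tcp_rot: [3.141, 0.001, -2.612]
contact_force: [0.4, -0.1, -0.2]
grip_width: 17.1
finger_force: 0.0
time: 9.03
tool_pos: [434.3, 364.0, 180.8]
tcp_rot: [3.141, 0.004, -2.612]
contact_force: [0.1, -0.5, -1.0]
grip_width: 13.5
finger_force: 30.0
```

```bash
python3 -m pendant '[[[0.07,-0.5,0],[0,0,-0.2],-1],[[0.07,-0.8,0],[0,0,-0.2],-1],[[0.07,-0.8,0],[0,0,-0.2],-1],[[0.07,-0.8,0],[0,0,-0.2],-1],[[0.07,-0.8,0],[0,0,-0.2],-1],[[0.07,-0.8,0],[0,0,-0.2],-1],[[0.07,-0.8,0],[0,0,-0.2],-1],[[0.07,-0.8,0],[0,0,-0.2],-1],[[0.07,-0.8,0],[0,0,-0.2],-1],[[0.07,-0.8,0],[0,0,-0.2],-1]]'
python3 -m pendant '[[[0.07,-0.8,0],[0,0,-0.2],-1],[[0.07,-0.8,0],[0,0,-0.2],-1],[[0.07,-0.8,0],[0,0,-0.2],-1],[[0.07,-0.8,0],[0,0,-0.2],-1],[[0.07,-0.8,0],[0,0,-0.2],-1],[[0.07,-0.8,0],[0,0,-0.2],-1],[[0.07,-0.8,0],[0,0,-0.2],-1],[[0.07,-0.8,0],[0,0,-0.2],-1],[[0.06,-0.8,0],[0,0,-0.2],-1],[[0,-0.6,0],[0,0,-0.04],-1]]'
python3 -m pendant '[[[0,0,-0.2],[0,0,0],-1],[[0,0,0],[0,0,0],-1],[[0,0,0],[0,0,0],-1],[[0,0,0],[0,0,0],-1],[[0,0,0],[0,0,0],-1],[[0,0,0],[0,0,0],-1],[[0,0,0],[0,0,0],-1],[[0,0,0],[0,0,0],-1],[[0,0,0],[0,0,0],-1],[[0,0,0],[0,0,0],-1]]'
python3 - <<'E'
from fit import *
def knob(p):
    f=lambda H:(np.array(H)@Rz(p[2]).T+[p[0],p[1],p[3]])
    return [f(circ(25,0)+circ(25,17)),f(box3(-24,16,-7,7,17,37)+[[24.5,0,17],[24.5,0,37]])]
s=np.mean([bot.capture("scene").astype(float) for _ in range(4)],0);t=bot.capture("top")
cv2.imwrite("pics/s2.png",s);cv2.imwrite("pics/t2.png",t)
p=bot.get_obs()["tool_pos"];print(p,bot.get_obs()["tcp_rot"])
u=proj("scene",[p[0],p[1],p[2]-38]);print("skirt centre expected",u,"spindle tip exp",proj("scene",[473.7,-101.5,100]))
x,y=int(u[0])-40,int(u[1])-30
c=cv2.resize(s[y:y+60,x:x+80].astype(np.uint8),(800,600),interpolation=cv2.INTER_CUBIC)
for H in knob([p[0],p[1],bot.get_obs()["tcp_rot"][2]+np.pi,p[2]-38]):
    q=np.array([(proj("scene",h)-[x,y]+.5)*10 for h in H]).astype(np.int32)
    cv2.polylines(c,[cv2.convexHull(q)],True,(0,255,0),1)
cv2.imwrite("pics/fit2.png",c);print(x,y)
E
```

```text
time: 9.87
tool_pos: [453.3, 130.5, 177.2]
tcp_rot: [3.141, -0.003, -2.854]
contact_force: [0.9, -0.6, -0.4]
grip_width: 13.8
finger_force: 30.0
time: 10.7
tool_pos: [471.9, -103.6, 177.1]
tcp_rot: [3.141, -0.003, -3.076]
contact_force: [0.4, -0.5, -0.9]
grip_width: 13.8
finger_force: 30.0
time: 11.53
tool_pos: [473.2, -101.4, 172.7]
tcp_rot: [3.142, 0.0, -3.073]
contact_force: [-0.5, -0.4, 0.0]
grip_width: 13.5
finger_force: 30.0
[ 473.20046091 -101.56885154  172.62879606] [ 3.14149398e+00 -4.72084014e-06 -3.07307220e+00]
skirt centre expected [214.8569024  166.96203107] spindle tip exp [215.70261129 173.8899816 ]
174 136[ WARN:0@9.924] global loadsave.cpp:1063 imwrite_ Unsupported depth image for selected encoder is fallbacked to CV_8U.
```

View pics/fit2.png

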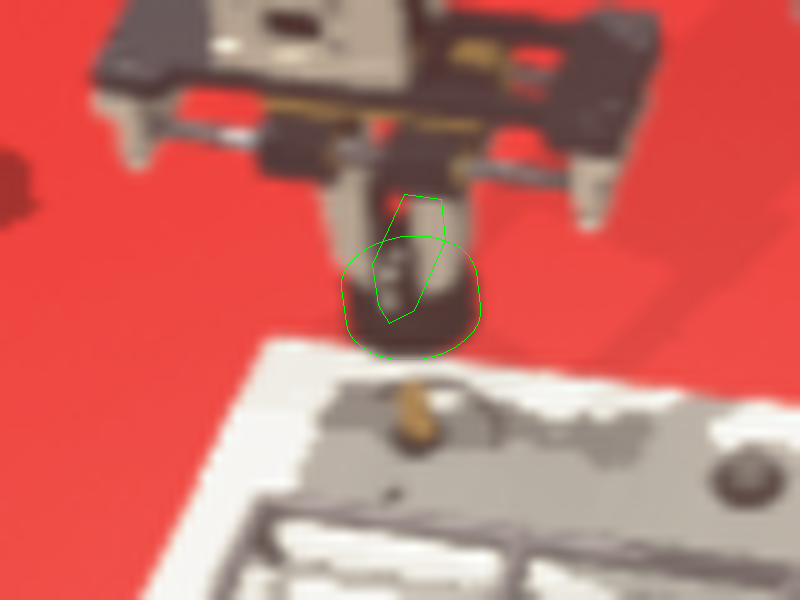

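The green outline (knob predicted from TCP) agrees with the real skirt (crop 345–480 wide, bottom 357), so the knob is centred in the grip. The spindle tip at crop about (413,385) looks slightly left of expectation (422), so I'll fit it more carefully.

```bash
cat > m3.py <<'E'
from fit import *
T,S0,S2=[cv2.imread(f"pics/{n}.png") for n in("t_avg","s_avg","s2")]
R=Rz(.068)
ang=np.linspace(np.arccos(.25),2*np.pi-np.arccos(.25),24)
D=lambda r,z:[[min(r*np.cos(a),1.5),r*np.sin(a),z] for a in ang]
def shaft(p): return [np.array(D(6,80)+D(6,99)+D(5,100))@R.T+[p[0],p[1],0]]
def brass(a):
    y=np.clip(a[...,2]-a[...,0]-15,0,None);r=(a[...,2]-a[...,1])>110
    y[r]=0;return np.clip(y/np.percentile(y,97),0,1)
for n,im in(("top",T),("scene",S0),("scene",S2)):
    print("spindle",n,fit({n:im},brass,shaft,[474.,-102.],{"top":7,"scene":6},[4,4]))
# knob skirt in S2, lower part only, z known
p=[473.2,-101.5,134.65]
def skirt(q): return [np.array(circ(25,0)+circ(25,17))+[q[0],q[1],p[2]]]
M,f,cx,cy=cam("scene");u=proj("scene",p)
def cost(q):
    r=render("scene",skirt(q),b);return (((r-A)**2)[m]).sum()
b=(int(u[0])-12,int(u[1])-10,24,20);a=S2[b[1]:b[1]+b[3],b[0]:b[0]+b[2]].astype(float)
A=np.clip((215-a[...,2])/150,0,1);m=np.zeros(A.shape,bool);m[9:18]=True
m[15:]&=True
r=minimize(cost,[p[0],p[1]],method="Nelder-Mead",options=dict(initial_simplex=[[473,-101],[478,-101],[473,-97]]));print("skirt",r.x,r.fun)
print(np.round(A[6:,:],1))
# dot on deck & button
def btn(q): return [np.array(circ(14.5,75)+circ(14.5,79))+[q[0],q[1],0],np.array(circ(9,79)+circ(9,89))+[q[0],q[1],0]]
gr=lambda a:np.clip((225-a.max(2))/90,0,1)
print("btn top",fit({"top":T},gr,btn,[465.,28.],{"top":7},[4,4]))
E
python3 m3.py
```

```text
spindle top (array([ 476.17239049, -102.97234482]), np.float64(0.5978413737518639), np.float64(2.6144290403071797))
spindle scene (array([ 477.58524609, -103.65827036]), np.float64(6.087496453748031), np.float64(9.196488911575862))
spindle scene (array([ 479.06032991, -103.09133506]), np.float64(7.0755659797392), np.float64(11.159835079665772))
skirt [ 471.27470571 -102.12799442] 3.006443807411837
[[0.  0.  0.  0.  0.  0.  0.1 0.2 0.3 0.6 0.6 0.6 0.8 0.6 0.4 0.2 0.2 0.4
  0.6 0.  0.  0.  0.  0. ]
 [0.  0.  0.  0.  0.  0.  0.1 0.3 0.4 0.6 0.4 0.5 0.8 0.7 0.4 0.2 0.3 0.5
  0.7 0.3 0.  0.  0.  0. ]
 [0.  0.  0.  0.  0.  0.  0.3 0.6 0.6 0.6 0.6 0.7 0.9 0.7 0.4 0.3 0.4 0.7
  0.8 0.4 0.  0.  0.  0. ]
 [0.  0.  0.  0.  0.  0.  0.2 0.8 0.8 0.8 0.6 0.7 0.8 0.8 0.7 0.7 0.8 0.8
  0.8 0.5 0.  0.  0.  0. ]
 [0.  0.  0.  0.  0.  0.  0.2 0.8 0.9 0.8 0.6 0.6 0.8 0.9 0.8 0.9 0.9 0.9
  0.8 0.5 0.  0.  0.  0. ]
 [0.  0.  0.  0.  0.  0.  0.3 0.7 0.9 0.9 0.8 0.8 0.9 0.9 0.9 0.9 0.9 0.9
  0.9 0.6 0.  0.  0.  0. ]
 [0.  0.  0.  0.  0.  0.  0.2 0.6 0.9 0.9 0.9 0.9 0.9 0.9 0.9 0.9 0.9 0.9
  0.8 0.4 0.  0.  0.  0. ]
 [0.  0.  0.  0.  0.  0.  0.2 0.6 0.8 0.9 0.9 0.9 0.9 0.9 0.9 0.9 0.9 0.8
  0.6 0.1 0.  0.  0.  0. ]
 [0.  0.  0.  0.  0.  0.  0.  0.2 0.6 0.8 0.9 0.9 0.9 0.9 0.9 0.8 0.8 0.5
  0.1 0.  0.  0.  0.  0. ]
 [0.  0.  0.  0.  0.  0.  0.  0.  0.  0.3 0.6 0.6 0.6 0.6 0.6 0.5 0.2 0.
  0.  0.  0.  0.  0.  0. ]
 [0.  0.  0.  0.  0.  0.  0.  0.  0.  0.  0.  0.  0.  0.  0.  0.  0.  0.
  0.  0.  0.  0.  0.  0. ]
 [0.  0.  0.  0.  0.  0.  0.  0.  0.  0.  0.  0.  0.  0.  0.  0.1 0.  0.
  0.  0.  0.  0.  0.  0. ]
 [0.  0.  0.  0.  0.  0.  0.2 0.3 0.3 0.3 0.4 0.4 0.3 0.3 0.4 0.4 0.4 0.4
  0.3 0.  0.  0.  0.  0. ]
 [0.  0.  0.  0.  0.  0.1 0.4 0.4 0.4 0.5 0.6 0.5 0.3 0.2 0.2 0.  0.  0.
  0.3 0.3 0.2 0.  0.  0. ]]
btn top (array([465.32083246,  27.02446836]), np.float64(5.6487960516831475), np.float64(6.553374711340766))
```

```bash
python3 -m pendant '[[[0.15,-0.045,-0.3],[0,0,0],-1],[[0,0,-0.3],[0,0,0],-1],[[0,0,-0.2],[0,0,0],-1],[[0,0,-0.2],[0,0,0],-1],[[0,0,0],[0,0,0],-1],[[0,0,0],[0,0,0],-1],[[0,0,0],[0,0,0],-1],[[0,0,0],[0,0,0],-1],[[0,0,0],[0,0,0],-1],[[0,0,0],[0,0,0],-1]]'
python3 -m pendant '[[[0,0,-0.1],[0,0,0],-1],[[0,0,-0.05],[0,0,0],-1],[[0,0,-0.05],[0,0,0],-1],[[0,0,0],[0,0,0],-1],[[0,0,0],[0,0,0],-1],[[0,0,0],[0,0,0],-1],[[0,0,0],[0,0,0],-1],[[0,0,0],[0,0,0],-1],[[0,0,0],[0,0,0],-1],[[0,0,0],[0,0,0],-1]]'
```

```text
time: 12.62
tool_pos: [477.9, -102.9, 142.9]
tcp_rot: [-3.141, 0.001, -3.073]
contact_force: [0.8, 0.8, 0.5]
grip_width: 13.7
finger_force: 30.0
time: 13.45
tool_pos: [477.7, -102.9, 136.7]
tcp_rot: [3.142, 0.0, -3.073]
contact_force: [0.2, 0.2, -0.0]
grip_width: 13.7
finger_force: 30.0
```

```bash
python3 -m pendant '[[[0,0,-0.05],[0,0,0],-1],[[0,0,-0.05],[0,0,0],-1],[[0,0,0],[0,0,0],-1],[[0,0,0],[0,0,0],-1],[[0,0,0],[0,0,0],-1],[[0,0,0],[0,0,0],-1],[[0,0,0],[0,0,0],-1],[[0,0,0],[0,0,0],-1],[[0,0,0],[0,0,0],-1],[[0,0,0],[0,0,0],-1]]'
```

```text
time: 14.28
tool_pos: [477.7, -103.0, 133.7]
tcp_rot: [-3.142, 0.0, -3.073]
contact_force: [-0.8, -0.8, 1.4]
grip_width: 13.9
finger_force: 30.0
```

```bash
python3 -m pendant '[[[0,0,-0.05],[0,0,0],-1],[[0,0,-0.05],[0,0,0],-1],[[0,0,0],[0,0,0],-1],[[0,0,0],[0,0,0],-1],[[0,0,0],[0,0,0],-1],[[0,0,0],[0,0,0],-1],[[0,0,0],[0,0,0],-1],[[0,0,0],[0,0,0],-1],[[0,0,0],[0,0,0],-1],[[0,0,0],[0,0,0],-1]]'
```

```text
time: 15.12
tool_pos: [477.8, -102.9, 130.7]
tcp_rot: [-3.142, 0.0, -3.073]
contact_force: [-1.1, -2.0, 4.2]
grip_width: 13.6
finger_force: 30.0
```

```bash
python3 -m pendant '[[[0,0,0.1],[0,0,0],-1],[[-0.03,-0.045,0],[0,0,0],-1],[[0,0,0],[0,0,0],-1],[[0,0,0],[0,0,0],-1],[[0,0,-0.05],[0,0,0],-1],[[0,0,-0.05],[0,0,0],-1],[[0,0,0],[0,0,0],-1],[[0,0,0],[0,0,0],-1],[[0,0,0],[0,0,0],-1],[[0,0,0],[0,0,0],-1]]'
```

```text
time: 15.95
tool_pos: [476.8, -104.2, 130.6]
tcp_rot: [3.141, -0.0, -3.073]
contact_force: [0.8, -0.4, -0.7]
grip_width: 13.8
finger_force: 30.0
```

Lateral correction freed it: no force 7 mm into the bore. I'll continue down.

```bash
python3 -m pendant '[[[0,0,-0.05],[0,0,0],-1],[[0,0,-0.05],[0,0,0],-1],[[0,0,-0.05],[0,0,0],-1],[[0,0,0],[0,0,0],-1],[[0,0,0],[0,0,0],-1],[[0,0,0],[0,0,0],-1],[[0,0,0],[0,0,0],-1],[[0,0,0],[0,0,0],-1],[[0,0,0],[0,0,0],-1],[[0,0,0],[0,0,0],-1]]'
python3 -m pendant '[[[0,0,-0.05],[0,0,0],-1],[[0,0,-0.05],[0,0,0],-1],[[0,0,-0.05],[0,0,0],-1],[[0,0,0],[0,0,0],-1],[[0,0,0],[0,0,0],-1],[[0,0,0],[0,0,0],-1],[[0,0,0],[0,0,0],-1],[[0,0,0],[0,0,0],-1],[[0,0,0],[0,0,0],-1],[[0,0,0],[0,0,0],-1]]'
```

```text
time: 16.78
tool_pos: [476.8, -104.2, 126.2]
tcp_rot: [3.142, 0.0, -3.073]
contact_force: [-0.5, -0.0, -1.4]
grip_width: 13.8
finger_force: 30.0
time: 17.62
tool_pos: [476.9, -104.3, 121.7]
tcp_rot: [-3.142, 0.0, -3.073]
contact_force: [0.1, -0.2, 3.5]
grip_width: 13.6
finger_force: 30.0
```

```bash
python3 -m pendant '[[[0,0,-0.05],[0,0,0],-1],[[0,0,-0.05],[0,0,0],-1],[[0,0,-0.04],[0,0,0],-1],[[0,0,0],[0,0,0],-1],[[0,0,0],[0,0,0],-1],[[0,0,0],[0,0,0],-1],[[0,0,0],[0,0,0],-1],[[0,0,0],[0,0,0],-1],[[0,0,0],[0,0,0],-1],[[0,0,0],[0,0,0],-1]]'
python3 -m pendant '[[[0,0,-0.03],[0,0,0],-1],[[0,0,-0.02],[0,0,0],-1],[[0,0,0],[0,0,0],-1],[[0,0,0],[0,0,0],-1],[[0,0,0],[0,0,0],-1],[[0,0,0],[0,0,0],-1],[[0,0,0],[0,0,0],-1],[[0,0,0],[0,0,0],-1],[[0,0,0],[0,0,0],-1],[[0,0,0],[0,0,0],-1]]'
python3 - <<'E'
from h import *
t,s=bot.capture("top"),bot.capture("scene")
def crop(i,x,y,w,h): return cv2.resize(i[y:y+h,x:x+w],(400,300),interpolation=cv2.INTER_CUBIC)
cv2.imwrite("pics/end.png",np.hstack([crop(t,250,150,120,90),crop(s,180,140,80,60)]))
E
```

```text
time: 18.45
tool_pos: [476.9, -104.3, 117.5]
tcp_rot: [-3.142, 0.0, -3.073]
contact_force: [0.5, -0.2, 4.6]
grip_width: 13.8
finger_force: 30.0
time: 19.28
tool_pos: [477.0, -104.3, 116.7]
tcp_rot: [-3.141, 0.001, -3.073]
contact_force: [-1.7, 1.2, 11.3]
grip_width: 13.5
finger_force: 30.0
```

View pics/end.png

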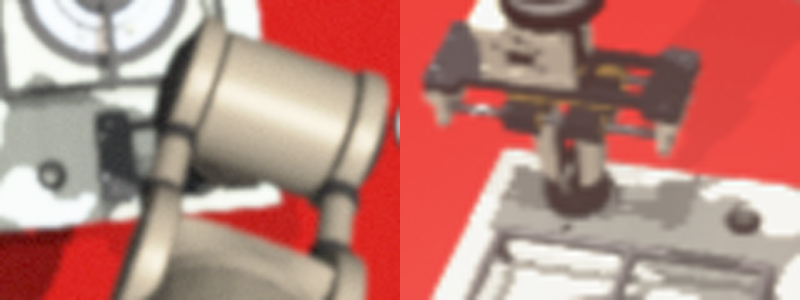

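The knob sits down on the deck (scene crop about (580,195)) with its pointer towards the dot at (567,228), and the force rose to 11 N at the stop. The button is up at (742,215). I'm handing in.

```bash
python3 -c "
from plant import bot
print(bot.close_job())"
```

```text
the job is handed in; nothing more can be done
None
```

The job is handed in at about 19 s of the 48 s allowed; no verdict came back. The igniter was pressed to its stop and let up, then the large knob was fitted on the spindle with its pointer at the dot and held pressed in at the stop (about 11 N).

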